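# Turn a flat plate over on the turning fence

### The job

Turn the flat metal plate upside down for measuring its other face, using only pushes of the fingers: nothing is gripped or lifted. Push the plate across the desk against the sloping face of the low steel fence until its far edge rides up and the plate leans on the fence, then reach over behind it and push its raised edge back towards the robot's side, so that it topples over and lies flat, face down, on the desk in front of the fence. Leave the other things on the desk where they stand.

Things in the scene. Friction and masses are not known exactly. Their poses are not given: they have to be found in the camera images.
- plate: Flat grey metal slab with four small holes in its upper face, 50 mm (x) by 62 mm (y), 8 mm thick, about 0.12 kg, loose on the desk before the fence, square to it within 0.2 rad. Origin: centre of the face that lies on the desk at the start. z points from it to the opposite face: up at the start, down once turned over (origin then 8 mm up). x points towards the fence.
- plate_center (a point): Centre of the plate. Pushed until its near edge is at the fence's foot, the plate leans on the face and stays when let go: far edge about 41 mm up and 29 mm beyond the foot line, the corner nearest the robot 7 mm before the foot line and 5 mm up. It falls over by itself once about 10 degrees past upright to the robot's side. Push near the middle of its near edge, fingertips within 4 mm of the desk, or they slip over it.
- fence: Low bare steel fence fixed to the desk, 150 mm long (y). Its polished, slippery face (friction about 0.25) looks to the robot's side and rises from the desk at 55 degrees, leaning away. Origin: middle of the foot line of that face, on the desk. x points level from the foot line to behind the fence, away from the robot; y along the fence to the left; z up.
- fence_crest (a point): Middle of the fence's straight top edge, 23.8 mm above the desk and 16.6 mm behind the foot line; the wall is 6 mm thick. Behind it: a flange 5 mm high reaching 42 mm behind the foot line, two screw heads on it 9 mm high and 48 mm either side of the middle, and a rib 24 mm high at each end; otherwise free space.
- ring_gauge: Steel ring gauge, 50 mm across and 18 mm high, lying on the desk at the right end of the fence; a bystander. Origin: centre of its underside.
- gauge_block: Steel gauge block, 30 x 9 mm and 33 mm high, standing to the left of the plate's way; a bystander. Origin: centre of its underside.
- cap_screw: Black socket-head cap screw standing on its head, 13 mm across and 38 mm high, to the left of the plate's way; a bystander. Origin: centre of its underside.
- micrometer: Outside micrometer lying at the back of the desk, 45 x 134 x 17 mm; a bystander. Origin: centre of its underside.
- v_block: Steel V-block, 35 x 60 x 40 mm, standing on the desk right of the fence; a bystander. Origin: centre of its underside.
Things that resemble listed ones, but are neither listed nor needed, are in the scene too. Of the things that look like the plate, take the one that is farthest to the robot's right at the start.

How it is judged:
On the way:
1. the plate leans on the fence, tipped up by more than 35 degrees but not yet upright (angle between plate's own z axis and vertical between 0.61 and 1.5 rad and contact force between plate and fence above 0.03 N), for 0.2 s.
At the end, for the whole second after the job is handed in: the plate lies at rest upside down, flat on the desk (its z axis within 0.1 rad of straight down, origin 4 to 12 mm above the desk), in front of the fence: centre at most 150 mm before the foot line and at most 100 mm to either side of the fence's middle (angle between plate's own z axis and vertical above 3.04 rad and height (world z) of plate between 0.004 and 0.012 m and x of plate in the frame of fence between -0.15 and 0 m and y of plate in the frame of fence between -0.1 and 0.1 m and linear speed of plate below 0.02 m/s and angular speed of plate below 0.2 rad/s); the robot touches nothing.
It fails at once if the plate is lifted or carried (its middle rises more than 40 mm above the desk; turning it over along the desk raises it to about 27 mm) (height (world z) of plate above 0.04 m).
It fails at once if a bystander is moved by more than 12 mm (distance of any of ring_gauge, gauge_block, cap_screw, micrometer, v_block from where it was at the start of the episode above 0.012 m).
It also fails if it takes over 45 s, if anything falls off the work surface, if the arm or the gripper's body presses on something with over 40 N, if the wrist force passes 120 N, or if a joint passes its speed limit or range.

### The arm

A 6-joint arm with a two-finger parallel gripper is mounted at the origin on a cart in front of the work surface, level with it; the furniture and walls round the work are solid. World frame = base frame: x ahead of the robot, y to its left, z up, the work surface at z = 0. Lengths are in m, angles in rad, forces in N, time in s.
With the tool pointing down it reaches from about 0.35 to 0.775 m from the base axis. Payload 7.3 kg.
Tool frame: the origin (TCP) lies at the centre of the arm's flange, where the gripper is bolted on; the fingertips stand 178 mm ahead of it and the grasp point (between the pads) lies 159 mm ahead of it; x points along the fingers, y is the direction in which the jaws open and shut, and the axes are right-handed (so a half turn about x gives the same grasp; the last joint's range is limited). The gripper opens to 92 mm and grips with 3 to 60 N. Pads are 19 mm wide; open, the fingers measure 130 mm over their backs; the gripper's body (75 mm by 190 mm) begins 47 mm behind the grasp point.
Start: joints at [-0.146, 0.342, 1.524, -0, 1.275, -0.146], TCP at [0.525, 0, 0.405] pointing down, gripper open.
Joint ranges: [-2.53, 2.53], [-0.77, 2.02], [0.04, 2.7], [-1, 4.14], [0.28, 2.66], [-3.11, 3.11]. Speed limits (rad/s): [2.57, 2.57, 3.14, 3.14, 3.14, 3.14].

### API

Orientations are given as [roll, pitch, yaw] about the fixed x, y, z axes, in that order (R = Rz(yaw) Ry(pitch) Rx(roll)).
In Python, from cell import readout, cams, workorder gives the robot as it stands.
- The arm moves only by the shell command python3 -m inch 'ROWS' [FORCE]. ROWS is text: rows parted by semicolons, each of 5 numbers parted by spaces: the shift along the world's x, y, z in mm, then the turn about the world's z in rad, then the opening, from 0 (shut) to 1 (fully open). A call has 1 to 8 rows; each row shifts and turns the commanded pose from where the row before left it; what a row does not reach is not made up. A row lasts 1/12 s, in which the tool goes at most 41.7 mm and 7.16 degrees, less where a joint would pass 70% of its speed; a pose out of reach is approached as far as the arm can. A call is refused whole if a number of a shift passes 41.7 or a number of a turn 0.125, either way. A call with a gripper value outside its range is refused whole. The fingers move at their own pace and stop on an object; FORCE is the grip in N (left out, the last holds). Time passes only in rows, so rows that do not move let the fingers close. It gives the time, the measured TCP pose, the force and the opening at its end, in the units of the state.
- readout.observe(): the state, without advancing time (a new reading comes with each control period).
- cams.read_camera(name): name is "scene" or "side" or "wrist"; returns a dict with "color" (400x640x3 uint8, red, green, blue), "fx", "fy", "cx", "cy" (pixels), "dist_coeffs" ([k1, k2, p1, p2, k3] as OpenCV has them; the pictures are not rectified), "world_to_cam" (4x4, takes a point from world to camera coordinates); the wrist camera has in their place "T_tool_cam" (4x4, takes a point from camera to tool coordinates, whose origin is the TCP and whose axes are the tool frame's). Camera axes: x right, y down, z forward; pixel columns grow to the right and rows downward; lengths in m; the calibration is good to about 2 mm. A picture is of the moment at which its call begins: read the wrist's pose just before it. There is no depth.
- workorder.hand_in(): hands the job in, once; it reports no verdict.
The state is a dict: "time": time; "qpos": joint angles; "qvel": joint speeds; "joint_efforts": joint torques, N m; "tool_pos": TCP position; "tool_rot": TCP orientation; "contact_force": force on the tool from outside, world axes, zero at the start; "torque": the same for the moment, N m; "opening": finger opening in m.
Only numpy, scipy, OpenCV 4.12 (cv2) and the standard library are available. Lean on these libraries where they do the work, as an engineer would, in place of code of your own. Each camera call takes 0.05 s, during which the arm holds its last target.

## Working session

There is one attempt and no reset: what is moved stays moved. The work goes in short steps, Python scripts to look and compute and a shell command to move; the robot and the scene stay as the last step left them, time stands still between calls to the robot, and variables do not carry over. Pictures are saved under pics/ and viewed, and the job is handed in when it is done.

```bash
ls; mkdir -p pics
python3 - <<'E'
from cell import readout, cams
import cv2
print(readout.observe())
for n in ["scene","side","wrist"]:
    c=cams.read_camera(n); cv2.imwrite(f"pics/{n}0.png",c["color"][:,:,::-1]); 
    print(n,{k:v for k,v in c.items() if k!="color"})
E
```

```text
pics
{'time': 0.0, 'qpos': array([-1.46012453e-01,  3.42694107e-01,  1.52502097e+00,  9.21692719e-08,
        1.27538221e+00, -1.45995619e-01]), 'qvel': array([-3.11020433e-04,  2.09758341e-03,  9.00556902e-04,  1.03886407e-03,
        7.80171224e-04,  6.07336068e-05]), 'joint_efforts': array([ 7.61924657e-04, -4.31245601e+01, -2.44219762e+01,  7.17750052e-02,
        5.59406646e-02, -1.04314388e-04]), 'tool_pos': array([5.24860642e-01, 3.62270887e-05, 4.04058228e-01]), 'tool_rot': array([-1.71685052,  1.56929169,  2.9955216 ]), 'contact_force': array([ 0.41853283, -0.43675244, -0.17573871]), 'torque': array([-0.03033884, -0.0033576 ,  0.02973895]), 'opening': 0.09197926188916399}
scene {'fx': 469.10582207812234, 'fy': 469.10582207812234, 'cx': 319.732079256294, 'cy': 197.32029047221624, 'dist_coeffs': array([-0.13385072,  0.        ,  0.        ,  0.        ,  0.        ]), 'world_to_cam': array([[ 0.63549424, -0.77178448, -0.02226617, -0.37933386],
       [-0.40613951, -0.30961458, -0.85976131,  0.28609974],
       [ 0.65665651,  0.55541653, -0.51021045,  0.51310701],
       [ 0.  
[... 363 characters left out ...]
0541193,  0.24580425],
       [ 0.40843015,  0.6941952 , -0.59268697,  0.62892595],
       [ 0.        ,  0.        ,  0.        ,  1.        ]])}
wrist {'fx': 312.5192095655718, 'fy': 312.5192095655718, 'cx': 316.92315898901256, 'cy': 197.72556868684276, 'dist_coeffs': array([-0.03421066,  0.        ,  0.        ,  0.        ,  0.        ]), 'T_tool_cam': array([[-1.32868494e-03, -2.97501557e-01,  9.54720408e-01,
         1.96962085e-02],
       [ 9.99999089e-01, -6.22563189e-04,  1.19770165e-03,
        -7.20202130e-04],
       [ 2.38055676e-04,  9.54721130e-01,  2.97502113e-01,
        -8.20472036e-02],
       [ 0.00000000e+00,  0.00000000e+00,  0.00000000e+00,
         1.00000000e+00]])}
```

View pics/scene0.png

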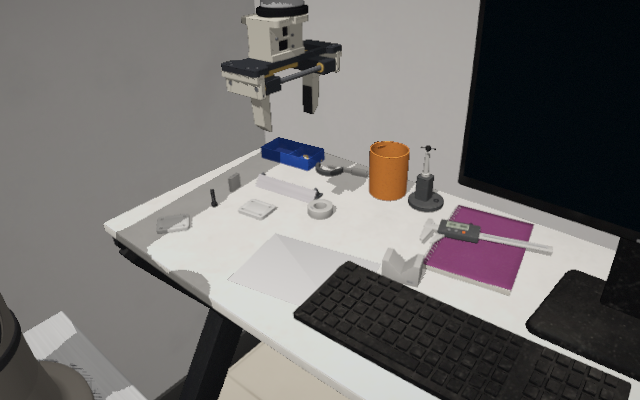

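View pics/side0.png

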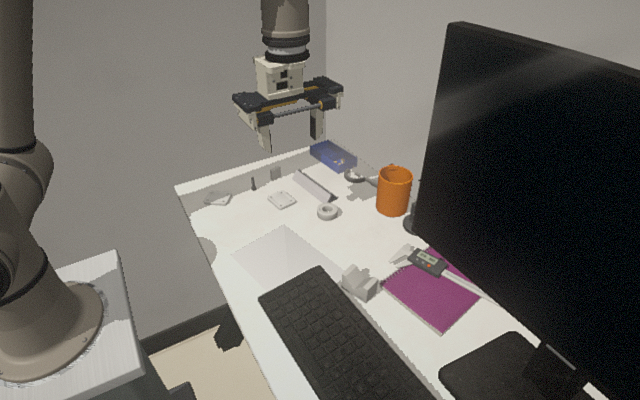

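View pics/wrist0.png

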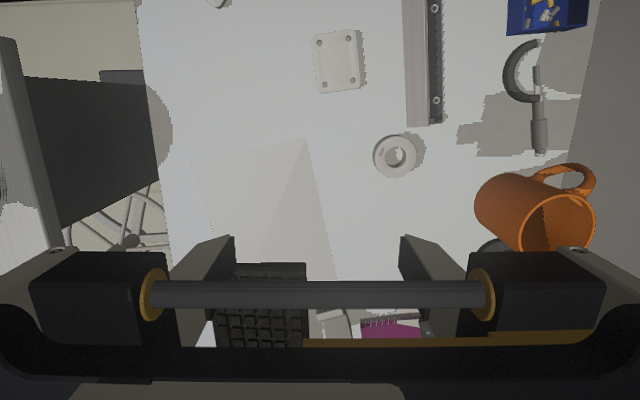

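```bash
cat > h.py <<'E'
from cell import readout, cams
import cv2, numpy as np
from scipy.spatial.transform import Rotation as R
def grab(n,name=None):
    s=readout.observe(); c=cams.read_camera(n)
    if n=="wrist":
        T=np.eye(4); T[:3,:3]=R.from_euler('xyz',s["tool_rot"]).as_matrix(); T[:3,3]=s["tool_pos"]
        c["cw"]=T@c["T_tool_cam"]
    else: c["cw"]=np.linalg.inv(c["world_to_cam"])
    c["K"]=np.array([[c["fx"],0,c["cx"]],[0,c["fy"],c["cy"]],[0,0,1]])
    if name: cv2.imwrite(f"pics/{name}.png",c["color"][:,:,::-1])
    return c
def ray(c,px,z):
    p=cv2.undistortPoints(np.array(px,float).reshape(-1,1,2),c["K"],c["dist_coeffs"]).reshape(-1,2)
    d=np.c_[p,np.ones(len(p))]@c["cw"][:3,:3].T; o=c["cw"][:3,3]
    return o+d*((z-o[2])/d[:,2])[:,None]
def proj(c,P):
    W=np.linalg.inv(c["cw"]); return cv2.projectPoints(np.array(P,float).reshape(-1,1,3),cv2.Rodrigues(W[:3,:3])[0],W[:3,3],c["K"],c["dist_coeffs"])[0].reshape(-1,2)
def crop(c,x0,y0,w,h,k,name): cv2.imwrite(f"pics/{name}.png",cv2.resize(c["color"][y0:y0+h,x0:x0+w,::-1],None,fx=k,fy=k,interpolation=cv2.INTER_CUBIC))
E
python3 - <<'E'
from h import *
c=grab("wrist"); crop(c,290,0,160,120,5,"w1")
c=grab("scene"); crop(c,145,130,200,120,4,"s1")
E
```

```text
(no output)
```

View pics/w1.png

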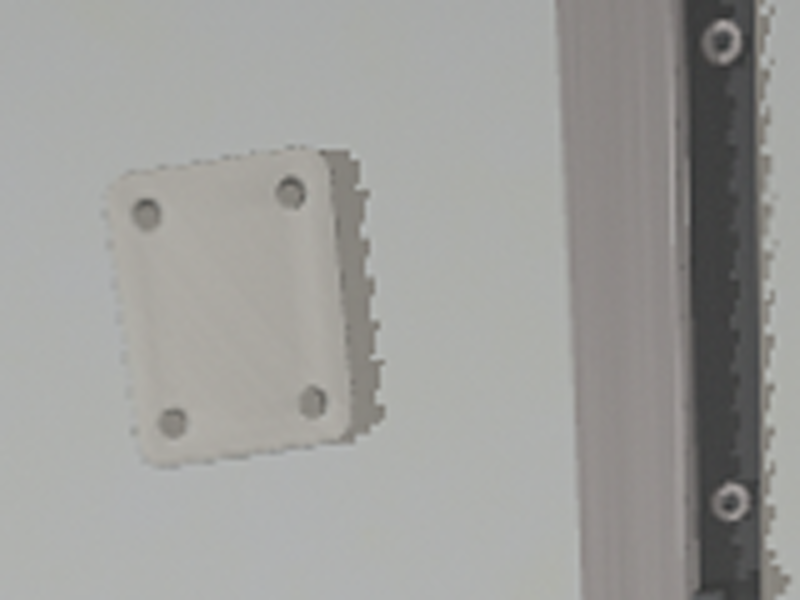

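View pics/s1.png

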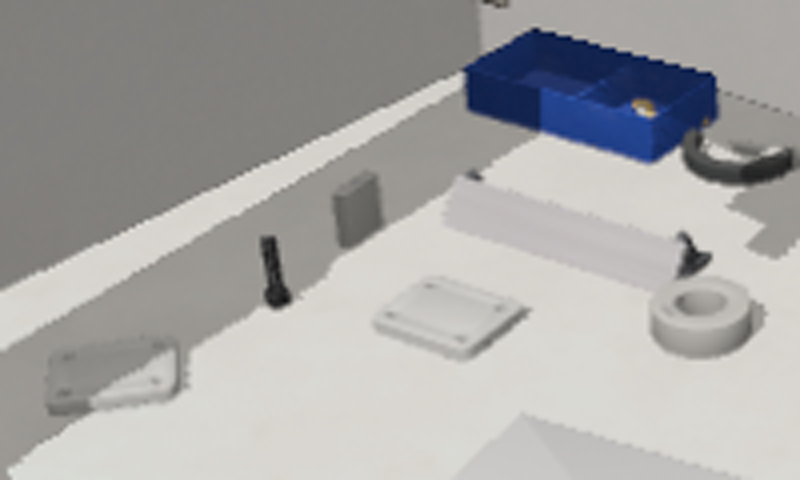

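Run:
```python
from h import *
np.set_printoptions(precision=4,suppress=True)
c=grab("wrist"); f=lambda P:np.array(P)/5+np.array([290,0])
s=readout.observe(); print(R.from_euler('xyz',s["tool_rot"]).as_matrix())
h=ray(c,f([(147,214),(291,193),(313,402),(173,423)]),.008); print("holes",h,h.mean(0), np.linalg.norm(h[0]-h[1]),np.linalg.norm(h[1]-h[2]))
print("corn",ray(c,f([(110,175),(325,148),(350,440),(140,467)]),.008))
sc=ray(c,f([(722,42),(730,500)]),.009);print("screws",sc,sc.mean(0))
ft=ray(c,f([(557,0),(583,600)]),0);print("foot",ft)
d=sc[0]-sc[1];print("fence yaw",np.arctan2(-d[0],d[1]), np.arctan2(-(ft[0]-ft[1])[0],(ft[0]-ft[1])[1]))
e=h[1]+h[2]-h[0]-h[3];print("plate yaw",np.arctan2(e[1],e[0]))
print("ring",ray(c,[(395,157)],.018))
s=grab("scene"); g=lambda P:np.array(P)/4+np.array([145,130])
print("sc holes",ray(s,g([(433,284),(502,308),(465,343),(392,317)]),.008).mean(0))
print("screw,block",ray(s,g([(277,300),(358,243),(112,380)]),0))
```

```text
[[-0.0005  1.     -0.    ]
 [ 0.0001 -0.     -1.    ]
 [-1.     -0.0005 -0.0001]]
holes [[0.5272 0.1435 0.008 ]
 [0.5588 0.1478 0.008 ]
 [0.565  0.1043 0.008 ]
 [0.5332 0.0997 0.008 ]] [0.546  0.1238 0.008 ] 0.03192740317105072 0.04396851234944652
corn [[0.5191 0.1514 0.008 ]
 [0.566  0.1569 0.008 ]
 [0.5737 0.0961 0.008 ]
 [0.5257 0.0901 0.008 ]]
screws [[0.6509 0.1783 0.009 ]
 [0.6622 0.0834 0.009 ]] [0.6565 0.1309 0.009 ]
foot [[0.6168 0.1885 0.    ]
 [0.6323 0.0601 0.    ]]
fence yaw 0.11865618428148404 0.12024369777855151
plate yaw 0.13922864635747398
ring [[0.6169 0.0183 0.018 ]]
sc holes [0.5442 0.1183 0.008 ]
screw,block [[0.5069 0.2079 0.    ]
 [0.5725 0.2189 0.    ]
 [0.4082 0.2146 0.    ]]
```

The candidates are the plate at scene px (257,208) and the look-alike at (172,223). The one at (257,208) is farther right (y≈0.12 against 0.21), has four holes and lies in front of the fence, so I take it. I'll turn the jaws along the fence, shut them, and approach.

```bash
python3 -m inch '-5 10 -10 0.125 0;-5 10 -10 0.125 0;-4 10 -10 0.125 0;-4 10 -10 0.125 0;-4 10 -10 0.125 0;-4 10 -10 0.125 0;-4 10 -10 0.125 0;-4 10 -10 0.125 0' 20; python3 -m inch '0 10 -10 0.125 0;0 10 -10 0.125 0;0 10 -10 0.125 0;0 7 -10 0.125 0;0 0 -10 0.125 0;0 0 -5 0.065 0;0 0 0 0 0;0 0 0 0 0'
python3 - <<'E'
from h import *
print(readout.observe()["contact_force"])
c=grab("wrist","w2"); c=grab("side"); crop(c,180,100,200,150,4,"d2")
E
```

```text
time: 1.02
tool_pos: [0.4908, 0.0805, 0.3243]
tool_rot: [0.726, 1.571, 0.161]
contact_force: [0.1, 0.1, 0.1]
opening: 0.0429
time: 1.68
tool_pos: [0.491, 0.1171, 0.2697]
tool_rot: [2.858, 1.57, 2.975]
contact_force: [0.3, -0.3, 0.7]
opening: 0.0007
[ 0.28391584 -0.26286159  0.74021497]
```

View pics/w2.png

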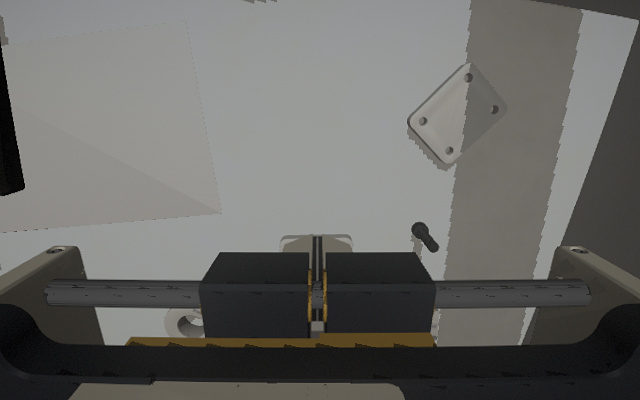

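View pics/d2.png

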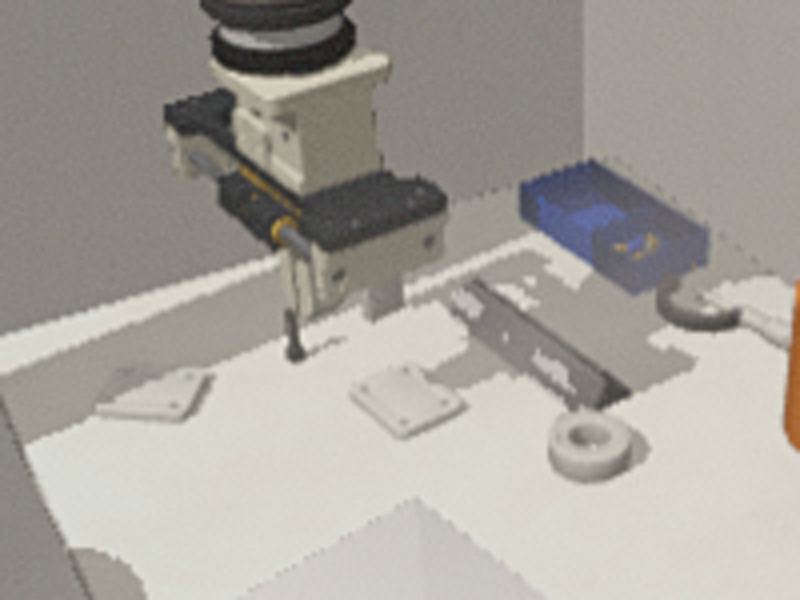

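Run:
```python
from h import *
c=grab("wrist"); crop(c,220,210,200,140,4,"w2c")
s=readout.observe(); Rm=R.from_euler('xyz',s["tool_rot"]).as_matrix();print(Rm.round(3))
for p in [(.178,0,0),(.178,0,-.0095),(.178,.019,-.0095),(.130,.019,-.0095),(.178,0,.0095)]: print(p,proj(c,s["tool_pos"]+Rm@np.array(p)), proj(grab("side"),s["tool_pos"]+Rm@np.array(p)))
```

```text
[[ 0.001 -0.117  0.993]
 [ 0.     0.993  0.117]
 [-1.     0.     0.001]]
(0.178, 0, 0) [[314.9432673  252.06807235]] [[259.14100045 178.28492729]]
(0.178, 0, -0.0095) [[314.89946335 236.60174721]] [[255.5808243  179.69271574]]
(0.178, 0.019, -0.0095) [[349.25451888 236.5479793 ]] [[251.60426227 176.13938283]]
(0.13, 0.019, -0.0095) [[360.98087294 285.79960459]] [[249.21380735 158.57165845]]
(0.178, 0, 0.0095) [[314.9859398  267.01353381]] [[262.66584157 176.89187364]]
```

View pics/w2c.png

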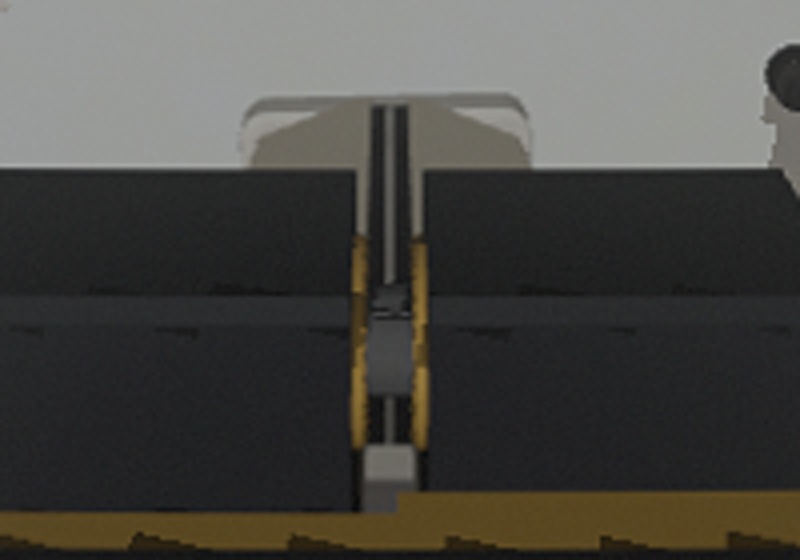

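```bash
python3 -m inch '0 0 -20 0 0;0 0 -20 0 0;0 0 -20 0 0;0 0 -10 0 0;0 0 0 0 0;0 0 0 0 0'
python3 - <<'E'
from h import *
c=grab("wrist"); print(proj(c,[(0.5191,.1514,.008),(.5257,.0901,.008)]))
crop(c,220,210,200,140,4,"w3c")
c=grab("side"); crop(c,200,120,160,120,5,"d3"); c=grab("scene"); crop(c,180,140,160,120,5,"s3")
E
```

```text
time: 2.58
tool_pos: [0.4911, 0.117, 0.1998]
tool_rot: [2.971, 1.57, 3.09]
contact_force: [0.0, -0.0, 0.4]
opening: 0.0005
[[363.52098492 286.9750151 ]
 [266.66487327 286.08395089]]
```

View pics/d3.png

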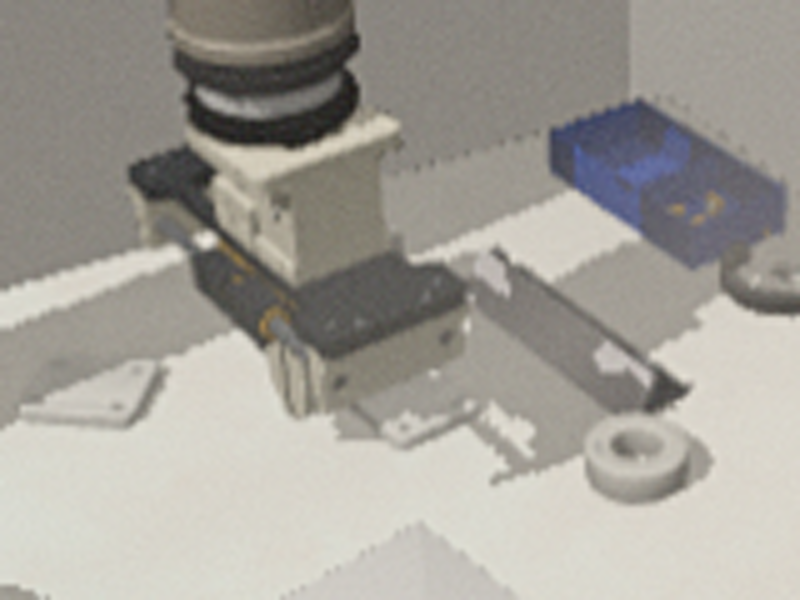

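View pics/s3.png

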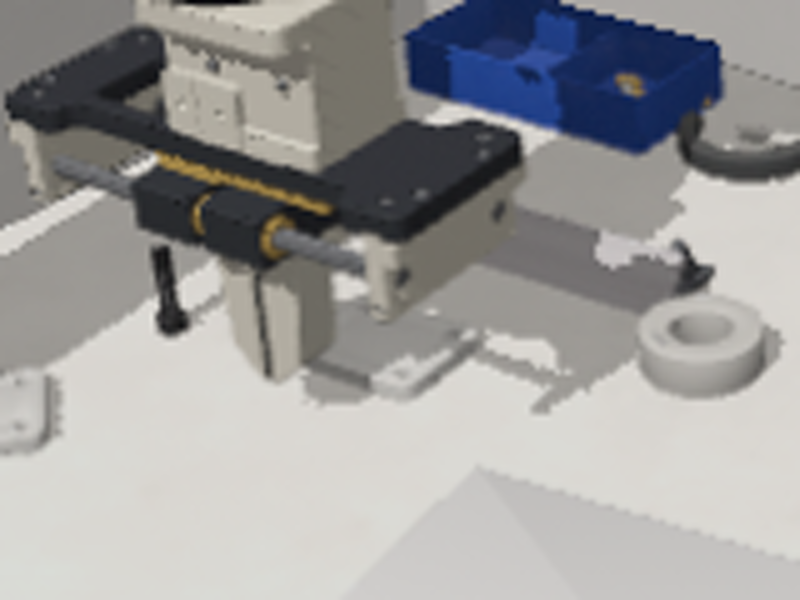

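View pics/w3c.png

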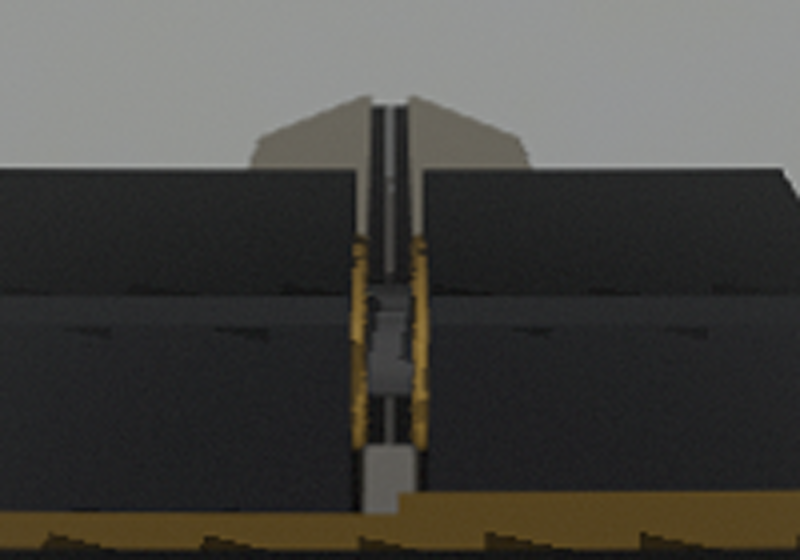

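```bash
python3 -m inch '0 0 -8 0 0.3;0 0 -6 0 0.3;0 0 -4 0 0.3;0 0 -2 0 0.3;0 0 0 0 0.3;0 0 0 0 0.3'; python3 -m inch '8 1 0 0 0.3;8 1 0 0 0.3;8 1 0 0 0.3;8 0.9 0 0 0.3;8 0.9 0 0 0.3;8 0.9 0 0 0.3;8 1 0 0 0.3;8 1 0 0 0.3'
python3 - <<'E'
from h import *
c=grab("side"); crop(c,220,120,160,120,5,"d4"); c=grab("scene"); crop(c,200,140,160,120,5,"s4")
E
```

```text
time: 3.23
tool_pos: [0.491, 0.117, 0.1796]
tool_rot: [2.902, 1.57, 3.022]
contact_force: [-0.4, -0.4, 1.0]
opening: 0.0274
time: 3.9
tool_pos: [0.5558, 0.1248, 0.1797]
tool_rot: [2.143, 1.571, 2.262]
contact_force: [-0.8, 0.9, -0.6]
opening: 0.0277
```

View pics/d4.png

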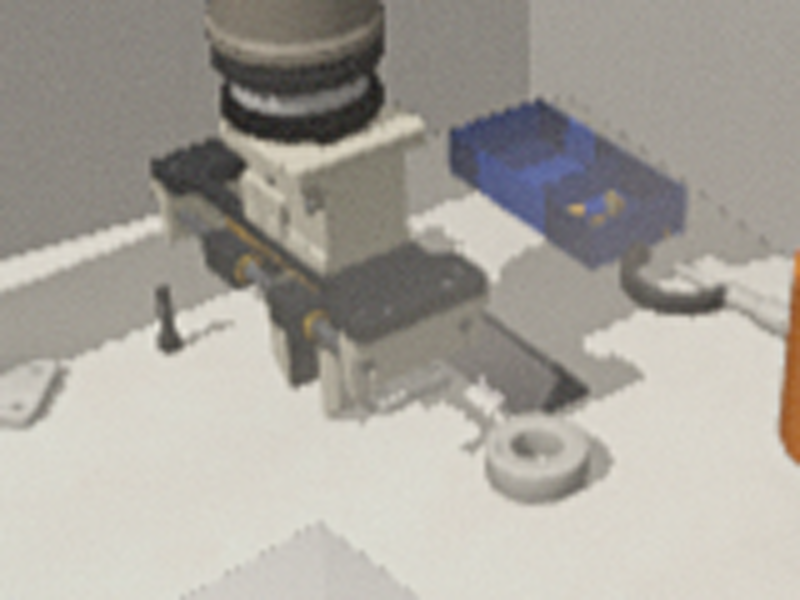

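View pics/s4.png

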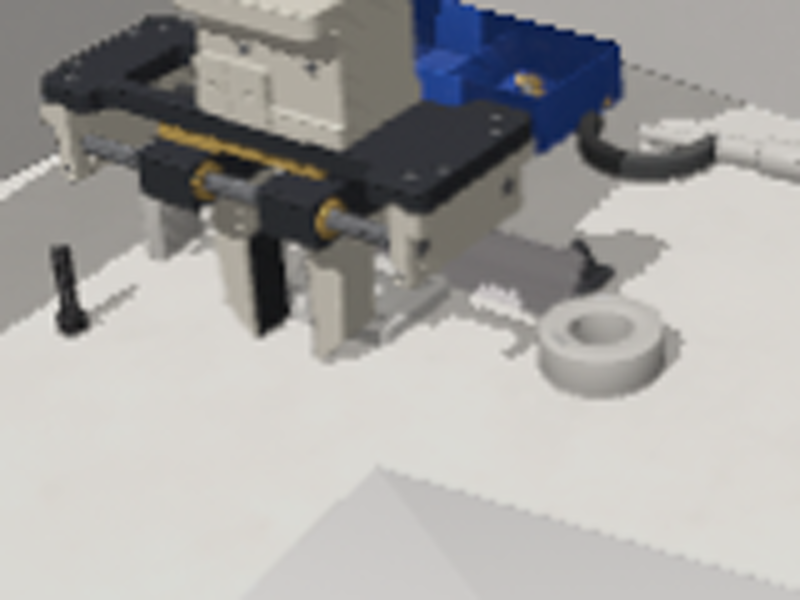

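```bash
python3 -m inch '5 0.6 0 0 0.3;5 0.6 0 0 0.3;5 0.6 0 0 0.3;5 0.6 0 0 0.3;5 0.6 0 0 0.3;5 0.6 0 0 0.3;5 0.6 0 0 0.3;5 0.6 0 0 0.3'
python3 - <<'E'
from h import *
c=grab("side"); crop(c,220,120,160,120,5,"d5"); c=grab("scene"); crop(c,200,140,160,120,5,"s5")
E
```

```text
time: 4.67
tool_pos: [0.5956, 0.1296, 0.1798]
tool_rot: [0.286, 1.57, 0.405]
contact_force: [0.3, -0.2, -0.9]
opening: 0.0277
```

View pics/d5.png

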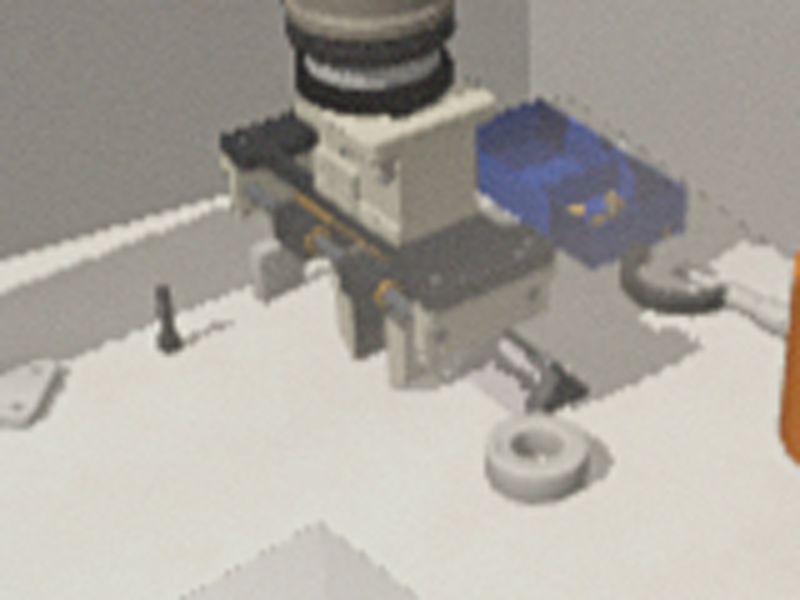

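View pics/s5.png

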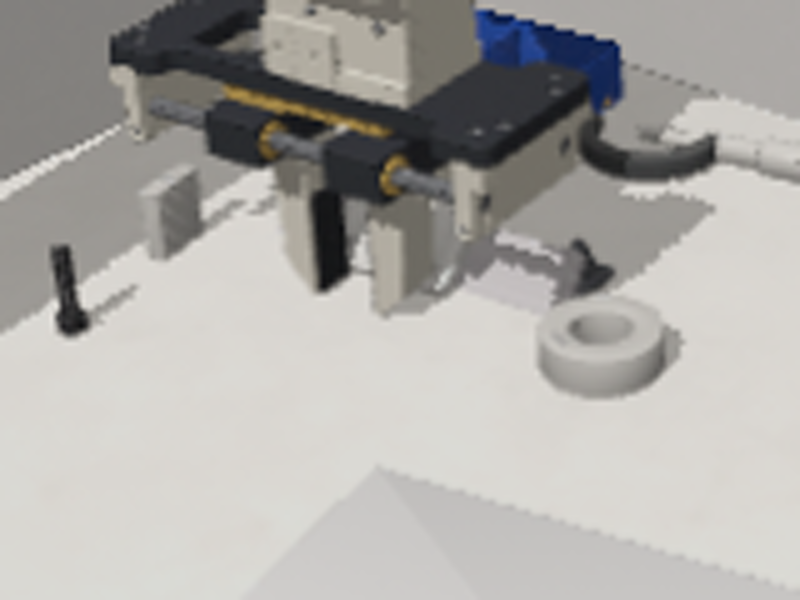

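```bash
python3 -m inch '3 0.4 0 0 0.3;3 0.4 0 0 0.3;2 0.2 0 0 0.3;1.5 0.2 0 0 0.3;0 0 0 0 0.3'; python3 -m inch '1.2 0.1 0 0 0.3;0 0 0 0 0.3'
python3 - <<'E'
from h import *
c=grab("wrist","w6");c=grab("side"); crop(c,240,140,120,90,6,"d6"); c=grab("scene"); crop(c,230,150,120,90,6,"s6")
E
```

```text
time: 5.18
tool_pos: [0.6047, 0.1307, 0.1797]
tool_rot: [0.366, 1.571, 0.486]
contact_force: [-0.4, -0.7, -1.7]
opening: 0.0274
time: 5.35
tool_pos: [0.6055, 0.1308, 0.1796]
tool_rot: [3.029, 1.57, -3.135]
contact_force: [-1.4, -0.4, 0.0]
opening: 0.0276
```

View pics/d6.png

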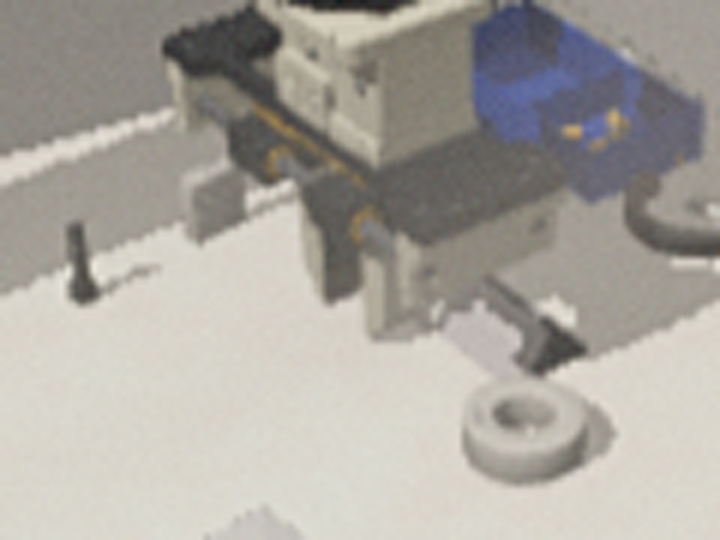

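View pics/s6.png

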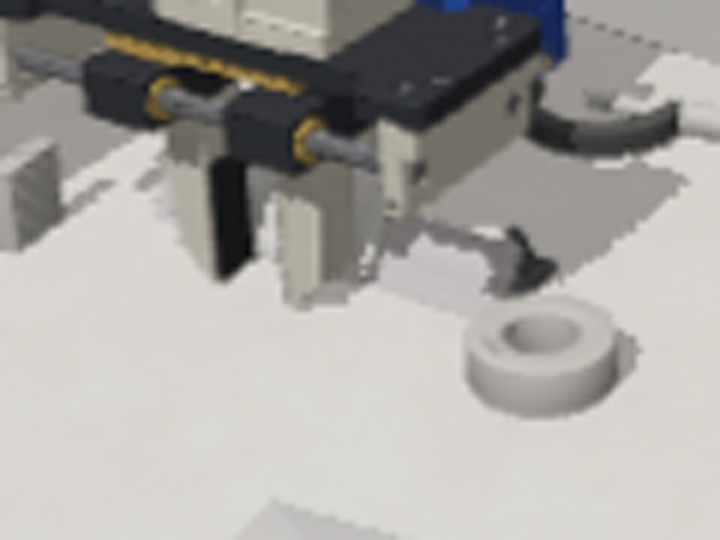

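```bash
python3 -m inch '1 0.1 0 0 0.3;0 0 0 0 0.3';python3 -m inch '1 0.1 0 0 0.3;0 0 0 0 0.3;0 0 0 0 0.3'; python3 -m inch '-2 -0.2 0 0 0.3;-5 -0.6 0 0 0.3;-8 -1 0 0 0.3;-8 -1 5 0 0.3;-8 -1 15 0 0.3;-8 -1 25 0 0.3;-8 -1 25 0 0.3;0 0 0 0 0.3'
python3 - <<'E'
from h import *
c=grab("wrist","w7");c=grab("side"); crop(c,240,140,120,90,6,"d7"); c=grab("scene"); crop(c,230,150,120,90,6,"s7")
E
```

```text
time: 5.67
tool_pos: [0.606, 0.1309, 0.1795]
tool_rot: [3.101, 1.568, -3.063]
contact_force: [-5.7, -1.4, 1.7]
opening: 0.0272
time: 5.92
tool_pos: [0.6065, 0.131, 0.1794]
tool_rot: [3.124, 1.566, -3.04]
contact_force: [-7.0, -0.8, 4.3]
opening: 0.0274
time: 6.58
tool_pos: [0.5609, 0.1253, 0.2549]
tool_rot: [-0.019, 1.563, 0.101]
contact_force: [1.4, -0.0, 0.9]
opening: 0.0278
```

View pics/d7.png

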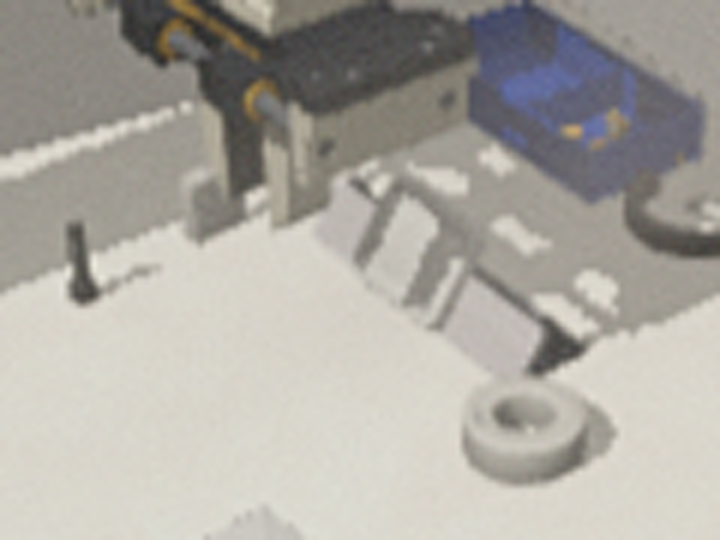

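View pics/s7.png

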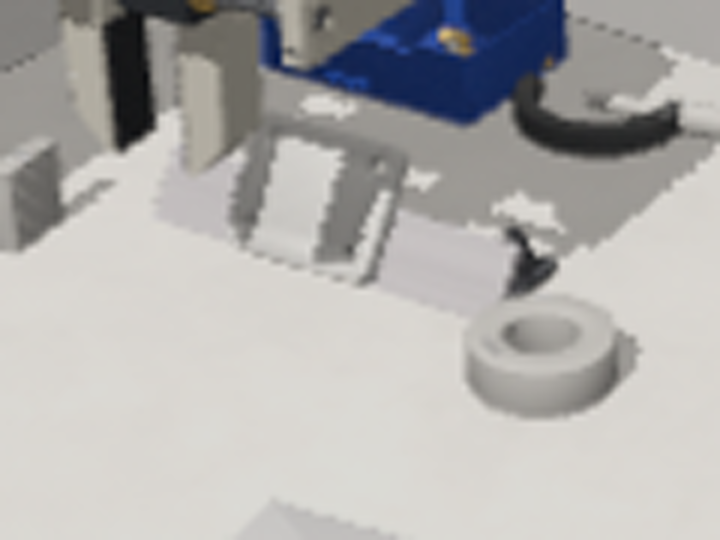

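View pics/w7.png

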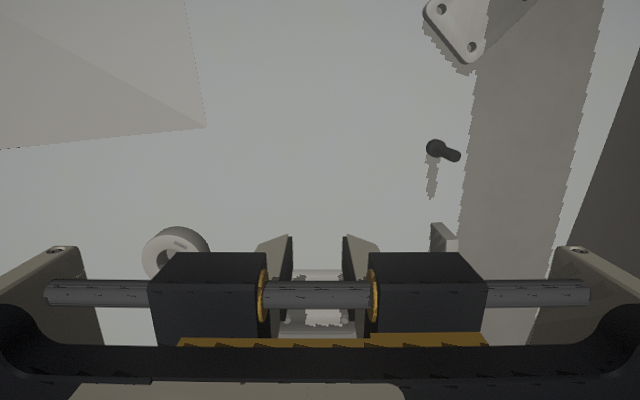

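```bash
python3 -m inch '0 0 10 0 0.3;15 1.8 0 0 0.3;20 2.4 0 0 0.3;20 2.4 0 0 0.3;20 2.4 0 0 0.3;20 2.4 0 0 0.3;18 2.1 0 0 0.3;10 1.2 0 0 0.3';python3 -m inch '0 0 -10 0 0.3;0 0 -15 0 0.3;0 0 -15 0 0.3;0 0 -10 0 0.3;0 0 -5 0 0.3;0 0 0 0 0.3'
python3 - <<'E'
from h import *
c=grab("wrist","w8");c=grab("side"); crop(c,240,120,120,90,6,"d8"); c=grab("scene"); crop(c,230,130,120,90,6,"s8")
E
```

```text
time: 7.4
tool_pos: [0.6853, 0.14, 0.2589]
tool_rot: [2.87, 1.571, 2.989]
contact_force: [-0.0, -0.2, -0.2]
opening: 0.0276
time: 7.9
tool_pos: [0.683, 0.1399, 0.2028]
tool_rot: [3.089, 1.567, -3.075]
contact_force: [0.7, 0.1, -0.1]
opening: 0.0277
```

View pics/d8.png

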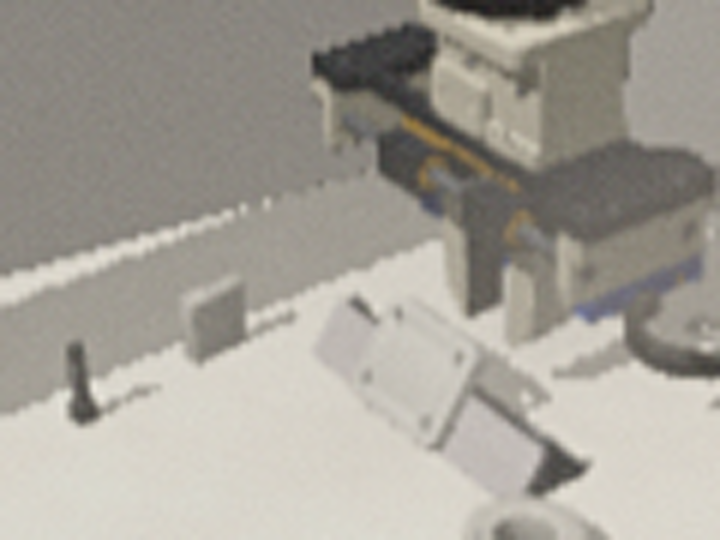

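View pics/s8.png

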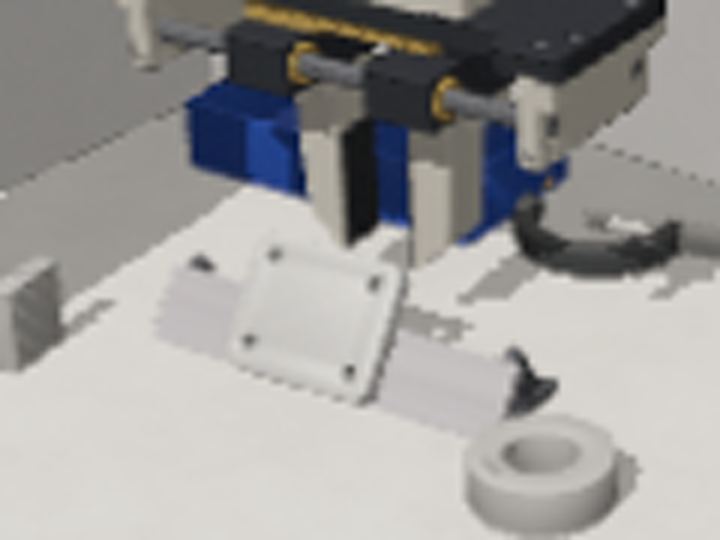

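View pics/w8.png

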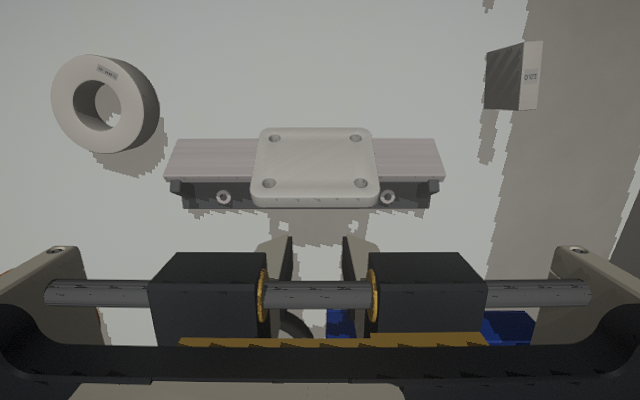

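```bash
python3 -m inch '0 0 4 0 0.3;0 0 1 0 0.3;-9 -1.1 0 0 0.3;-9 -1.1 0 0 0.3'; python3 -m inch '-8 -1 0 0 0.3;-8 -1 0 0 0.3;-8 -1 0 0 0.3;-8 -1 0 0 0.3;-7 -0.8 0 0 0.3'
python3 - <<'E'
from h import *
c=grab("wrist","w9");c=grab("side"); crop(c,240,120,120,90,6,"d9"); c=grab("scene"); crop(c,230,130,120,90,6,"s9")
E
```

```text
time: 8.38
tool_pos: [0.6659, 0.1377, 0.2108]
tool_rot: [0.018, 1.569, 0.137]
contact_force: [-0.6, -0.1, 0.2]
opening: 0.0275
time: 8.8
tool_pos: [0.6264, 0.1329, 0.2107]
tool_rot: [0.04, 1.569, 0.159]
contact_force: [0.3, 0.1, 0.5]
opening: 0.0276
```

View pics/d9.png

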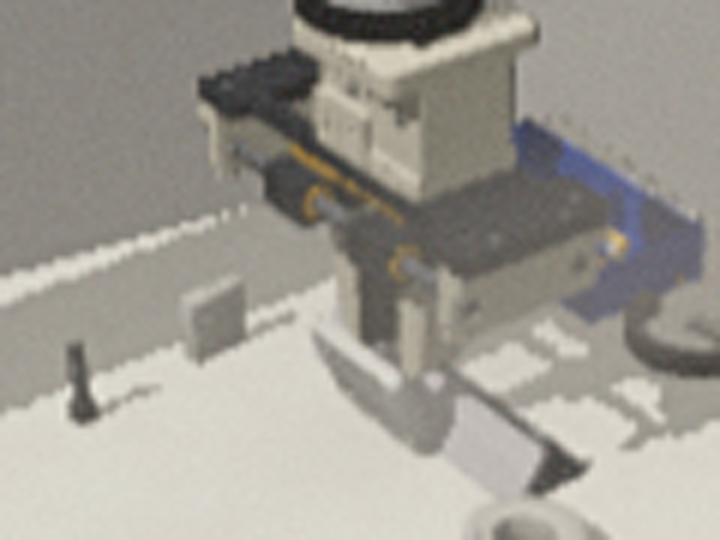

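View pics/s9.png

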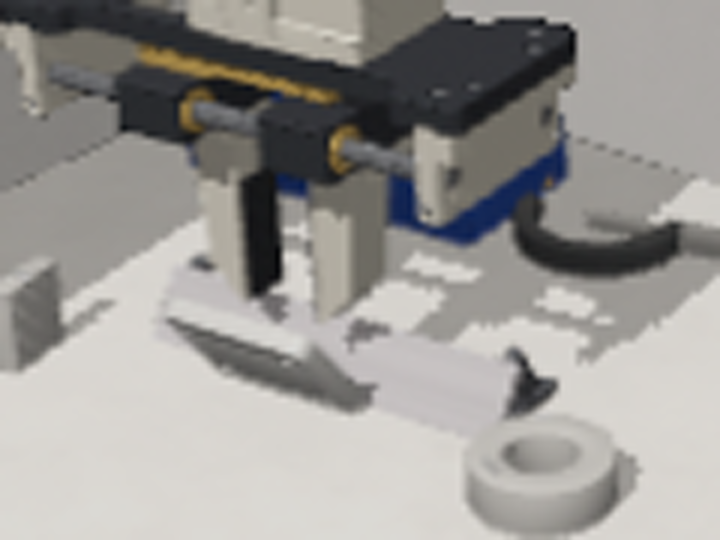

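View pics/w9.png

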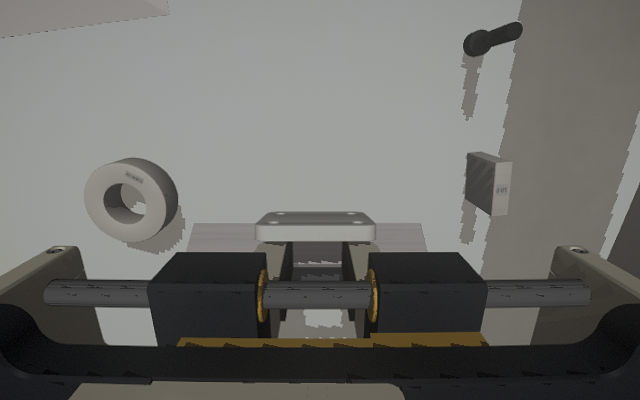

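```bash
python3 -m inch '0 0 0 0 0.3;0 0 10 0 0.3;0 0 15 0 0.3;0 0 15 0 0.3;10 0 20 0 0.3;15 0 20 0 0.3;0 0 0 0 0.3;0 0 0 0 0.3'
python3 - <<'E'
from h import *
c=grab("wrist","w10");c=grab("side"); crop(c,240,120,120,90,6,"d10"); c=grab("scene"); crop(c,200,130,140,105,5,"s10")
E
```

```text
time: 9.62
tool_pos: [0.6524, 0.1329, 0.2914]
tool_rot: [-0.011, 1.567, 0.108]
contact_force: [-0.4, -0.3, -0.9]
opening: 0.0279
```

View pics/s10.png

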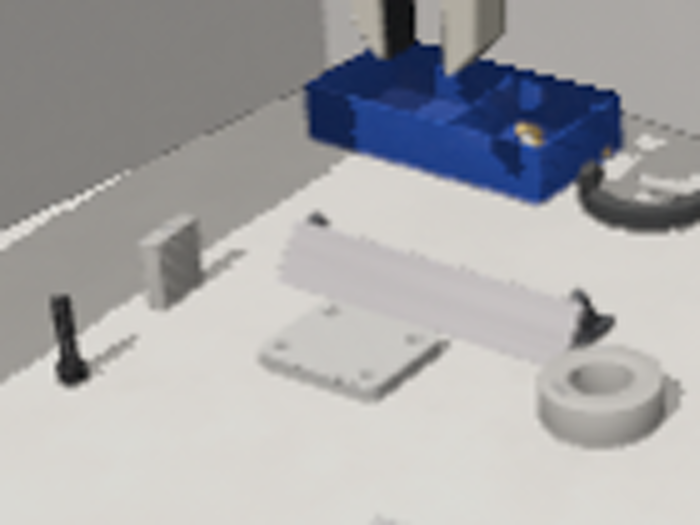

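View pics/w10.png

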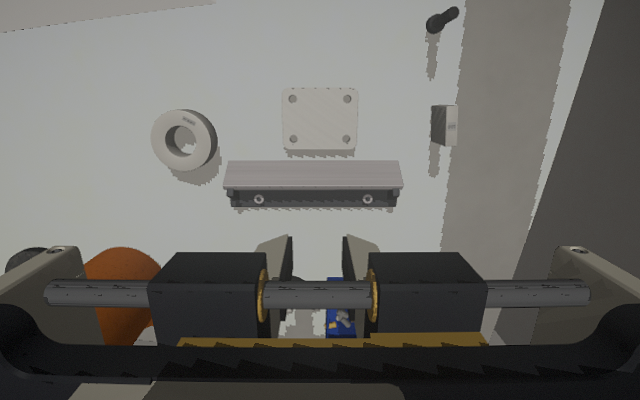

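View pics/d10.png

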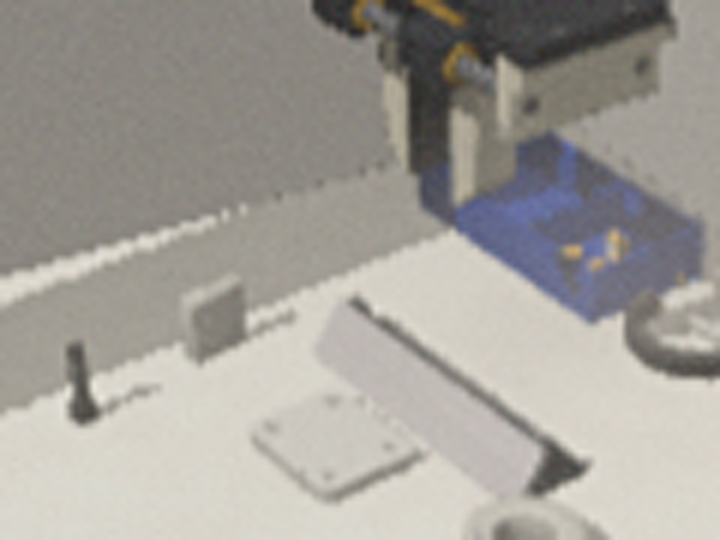

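Run:
```python
from h import *
np.set_printoptions(precision=4,suppress=True)
c=grab("wrist"); crop(c,260,70,130,100,6,"w11")
h=ray(c,[(292,99),(347,99),(350,139),(293,139)],.008);m=h.mean(0);print(h,m)
o=np.array([.6239,.127,0]);ex=np.array([.993,.119,0]);ey=np.array([-.119,.993,0]);d=m-o;print("fence xy",d@ex,d@ey)
img=cv2.imread("pics/s9.png"); s=grab("scene")
def draw(th,col):
    u=np.cos(th)*ex+np.sin(th)*np.array([0,0,1]); n=-np.sin(th)*ex+np.cos(th)*np.array([0,0,1])
    b=o+.006*ey-.004*ex
    if th>1.57: b=b
    q=[b+s_*ey*.031+a*.05*u+t*.008*n for t in(0,1) for s_,a in((1,0),(-1,0),(-1,1),(1,1))]
    p=((proj(s,q)-[230,130])*6+3).astype(int)
    for k in (p[:4],p[4:]): cv2.polylines(img,[k],True,col,1)
draw(np.radians(135),(0,0,255)); draw(np.radians(150),(0,160,0))
cv2.imwrite("pics/s9o.png",img)
```

```text
[[0.5708 0.1046 0.008 ]
 [0.5655 0.1482 0.008 ]
 [0.5967 0.1553 0.008 ]
 [0.6023 0.1085 0.008 ]] [0.5838 0.1292 0.008 ]
fence xy -0.03955655207593495 0.006923439453417888
```

View pics/w11.png

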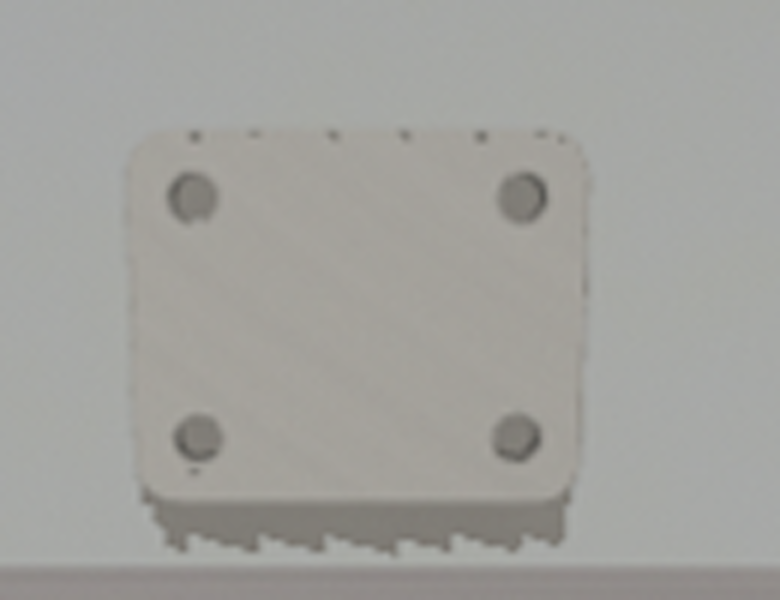

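View pics/s9o.png

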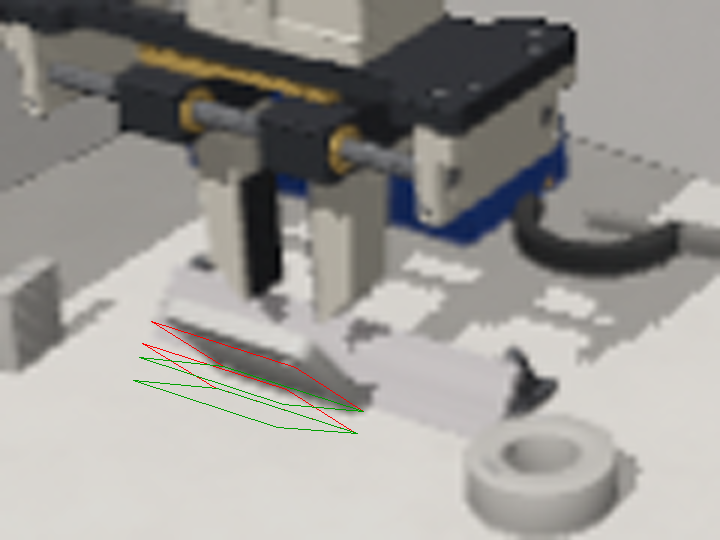

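```bash
python3 -m inch '0 0 0 0 0.3;0 0 0 0 0.3;0 0 0 0 0.3;0 0 0 0 0.3'; python3 -c "
from cell import workorder; print(workorder.hand_in())"
```

```text
time: 10.2
tool_pos: [0.6516, 0.133, 0.2896]
tool_rot: [2.724, 1.571, 2.844]
contact_force: [-0.2, -0.0, 0.3]
opening: 0.0273
the job is handed in; nothing more can be done
None
```

The plate was turned over by pushes alone and now lies flat in front of the fence. I handed the job in about 10 s into the run.

**What I did:** I pushed the plate square against the fence until it leaned on the face, and it stayed there when I backed off. Then I reached over behind it and pushed the raised edge back until it toppled towards the robot.

**Last checks:**
- **Position:** the plate's centre is about 40 mm before the foot line and 7 mm left of the fence's middle.
- **Turned over:** a frame during the fall shows it overhanging past upright. The face now up is plain, without the bevelled frame seen on the first. Holes show on this face too, so I take them as going right through; I could not use the holes as proof of the flip.
- **Bystanders:** the ring gauge, gauge block and cap screw look unmoved in the pictures. I did not measure them, and I did not look again at the V-block or micrometer.
- **Gripper:** it stands clear, with no contact force beyond noise.

**Disagreement:** early on, the scene and wrist cameras differed by about 5 mm on the plate's sideways position. I used the wrist camera, and the push stayed centred.

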